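# Roll the seed tube onto the labelling line and print its label

## Task

On the black rubber mat, roll the orange-capped seed tube onto the yellow line by pushing its top with a fingertip, until it lies along the line, centred over it; only touch it from above: never reach down beside it to push or grip it, press hard on it, lift it or stand it on end. Then, with the tube lying still on the line, press the green button on the label printer fully down and let it go. Leave the blue-capped tube and all the other things as they are.

Things in the scene. Friction and masses are not known exactly. Their poses are not given: they have to be found in the camera images.
- tube: Tube to roll: white cylinder, ORANGE cap, 30 mm diameter throughout, 90 mm long, about 60 g, lying on the mat 55-140 mm to one side of the line, within 6 degrees of parallel. Origin at its centre, 19 mm above the table (top at 34). Its x runs along it to the cap, y and z turn as it rolls; orange tag up (+z) at first. Stops at once when let go; rolls half as far as a fingertip drags its top.
- line: Yellow tape line, flat on the mat, 210 mm long, 8 mm wide, no height worth counting. Origin at its middle, at the top of the mat, 4 mm above the table; its x axis runs along the line, its y axis lies across it (the way the tube rolls), z up. Fixed during the job.
- mat: Black rubber mat, fixed, 230 mm (its x) by 340 mm (its y) by 4 mm thick. Origin at the centre of its underside; the line runs along its x axis. It is turned by up to 0.25 rad.
- print_button_top (a point): Centre of the top of the green round button (26 mm across) on the grey label printer (160 x 116 mm, 75 mm high, left or right of the mat); about 97 mm above the table. Pressed straight down, 6 mm of travel, 1.5 N at first, 5 N fully down; springs back.
- print_button (a joint): Travel of the green button in m: 0 released, 0.006 fully down.
- tube_blue: Bystander: a tube like the first but with a BLUE cap, lying on the mat on the other side of the line, in the other half of the mat (nearer or farther from the robot). Origin at its centre, 19 mm above the table, x along it. Leave it.
- weight: Bystander: brass knob weight, 32 mm in diameter, 44 mm high, standing in a corner of the mat. Origin at the centre of its underside.
- tin: Bystander: small white tin with a green band, 36 mm in diameter, 50 mm high, standing in another corner of the mat. Origin at the centre of its underside.
- carton: Bystander: upright carton, white with green stripes, 45 x 65 x 100 mm high, beyond the mat. Origin at the centre of its underside.
- marker: Bystander: red and black square-bodied marker pen, 140 mm long, 16 mm thick, lying beyond the mat. Origin under the middle of its red part.
- cup: Bystander: blue cup, 72 mm across the rim, 85 mm high, beyond the mat. Origin at the centre of its underside.
Mind the look-alikes: they are no part of the job. What is shaped like the part that bears print_button_top but pink is not meant. Leave any pink look-alike of the tube alone.

How it is judged:
By the outcome, as a careful person would: the job done as asked, in the order asked, and still so for the second after the job is handed in, with the robot touching nothing.
It also fails if it takes over 58 s, if anything falls off the work surface, if the arm or the gripper's body presses on something with over 40 N, if the wrist force passes 120 N, or if a joint passes its speed limit or range.

## Robot

A 6-joint arm with a two-finger parallel gripper is mounted at the origin on the work surface. World frame = base frame: x ahead of the robot, y to its left, z up, the work surface at z = 0. Lengths are in mm, angles in rad, forces in N, time in s.
With the tool pointing down it reaches from about 275 to 725 mm from the base axis. Payload 5.6 kg.
Tool frame: the origin (TCP) lies midway between the tips of the shut fingers; the grasp point (between the pads) lies 19 mm behind it; z points along the fingers, y is the direction in which the jaws open and shut (so a half turn about z gives the same grasp; the last joint's range is limited). The gripper opens to 85 mm and grips with 20 to 120 N. Pads are 22 mm wide; open, the fingers measure 114 mm over their backs; the gripper's body (76 mm by 85 mm) begins 54 mm behind the grasp point. The pads swing forward as they close: fully open they stand 13 mm farther back than shut.
Start: joints at [1.528, 0.255, 0.108, 0, -1.424, -0.285], TCP at [177.051, 520.717, 231.283] pointing down, gripper open.
Joint ranges: [-2.95, 2.95], [-1.21, 1.97], [-1.09, 1.5], [-2.87, 1.71], [-2.94, -0.07], [-3.05, 3.05]. Speed limits (rad/s): [2.57, 2.57, 3.14, 3.14, 3.14, 3.14].

## Interface

Orientations are given as a unit quaternion [x, y, z, w].
In Python, from rig import * gives the robot as it stands. The module is installed in compiled form; this text tells all that it offers.
- The arm moves only by the tool apply_moves, never from a script. Its argument "increments" is a list of rows, each an object with "gripper": the closure in counts, from 0 (fully open) to 255 (shut); "slide": the shift along the world's x, y, z in mm, a list of three; "rotation": the turn, a rotation vector about the world's x, y, z in degrees, a list of three. A call has exactly 8 rows; each row shifts and turns the pose as measured when the row begins; what a row does not reach is not made up. A row lasts 1/12 s, in which the tool goes at most 41.7 mm and 7.16 degrees, less where a joint would pass 70% of its speed; a pose out of reach is approached as far as the arm can. A call with a gripper value outside its range is refused whole. The fingers move at their own pace and stop on an object; "grip_force" is the grip in N (left out, the last holds). Time passes only in rows, so rows that do not move let the fingers close, or fill a call up. It gives the time, the measured TCP pose, the force and the opening at its end, in the units of the state.
- read_state(): the state, without advancing time (a new reading comes with each control period).
- read_camera(name): name is "scene" or "side" or "wrist"; returns (picture, depth): 400x640x3 uint8, red, green, blue; 400x640 float32, mm along the optical axis (not along the pixel's ray), 0 where there is no reading.
- camera_params(name): a dict with "intrinsics" (3x3 intrinsics, pixels), "world_to_cam" (4x4, takes a point from world to camera coordinates); the wrist camera has in their place "T_tool_cam" (4x4, takes a point from camera to tool coordinates, whose origin is the TCP and whose axes are the flange's). Camera axes: x right, y down, z forward; pixel columns grow to the right and rows downward; lengths in mm; the calibration is good to about 2 mm. A picture is of the moment at which its call begins: read the wrist's pose just before it. camera_params takes no time and is no camera call.
- job_done(): hands the job in, once; it reports no verdict.
Trained networks look in the newest picture that a camera, given by its name, has taken for a name from the list of things; names that differ only in an ending like _2 or _b are one class to them, and where a whole thing is asked for, a point or a joint stands for the part that bears it (a point fixed in the world has none). Each returns a list of dicts, best first, with "confidence" (0 to 1); they miss things now and then, are a little off and sometimes report something else, mostly with a low value. They report only what shows in the picture. A call takes as long as a camera call. They do not tell look-alikes from the thing itself.
- find_in(camera, thing): "at" ([x, y, z] in mm, in world coordinates, good to about 4 mm: the middle of the surface that is visible of it).
The state is a dict: "time": time; "joints": joint angles; "qvel": joint speeds; "effort": joint torques, N m; "tcp_pos": TCP position; "eef_rot": TCP orientation; "contact_force": force on the tool from outside, world axes, zero at the start; "ft_torque": the same for the moment, N m; "finger_gap": finger opening in mm.
Only numpy, scipy, OpenCV 4.12 (cv2) and the standard library are available. Lean on these libraries where they do the work, as an engineer would, in place of code of your own. Each camera call takes 0.05 s, during which the arm holds its last target.

## Working session

There is one attempt and no reset: what is moved stays moved. The work goes in short steps, Python scripts to look and compute and a tool call to move; the robot and the scene stay as the last step left them, time stands still between calls to the robot, and variables do not carry over. Pictures are saved under pics/ and viewed, and the job is handed in when it is done.

Besides the shell and the picture viewer there is one more tool, called after "Emit:" as name([rows], argument=value, ...), one row to a line, values as JSON. apply_moves: Moves the arm, as the interface text tells. Its arguments: {"type":"object","properties":{"increments":{"type":"array","items":{"type":"object","properties":{"gripper":{"type":"number"},"slide":{"type":"array","items":{"type":"number"}},"rotation":{"type":"array","items":{"type":"number"}}}}},"grip_force":{"type":"number"}},"required":["increments"]}

```bash
mkdir -p pics
cat > h.py <<'E'
from rig import *
import numpy as np, cv2
def save(n,p): cv2.imwrite('pics/'+n+'.png',p[:,:,::-1])
def world(cam,d,m,st=None):
    P=camera_params(cam);K=np.array(P['intrinsics']);v,u=np.nonzero(m&(d>0));z=d[v,u]
    X=np.stack([(u-K[0,2])*z/K[0,0],(v-K[1,2])*z/K[1,1],z,np.ones_like(z)])
    if 'world_to_cam' in P: T=np.linalg.inv(np.array(P['world_to_cam']))
    else:
        from scipy.spatial.transform import Rotation as R
        W=np.eye(4);W[:3,:3]=R.from_quat(st['eef_rot']).as_matrix();W[:3,3]=st['tcp_pos'];T=W@np.array(P['T_tool_cam'])
    return (T@X)[:3].T,u,v
E
python3 - <<'E'
from h import *
s=read_state();print(s)
for c in ['scene','side','wrist']:
    p,d=read_camera(c);save(c+'0',p);np.savez('pics/'+c+'0.npz',p=p,d=d)
for t in ['tube','line','mat','print_button_top','tube_blue','weight','tin']:
    for c in ['scene','side']:
        print(t,c,[(np.round(r['at']),round(r['confidence'],2)) for r in find_in(c,t)][:4])
E
```

```text
{'time': 0.0, 'joints': array([ 1.52759540e+00,  2.55773052e-01,  1.06975458e-01, -4.77306172e-04,
       -1.42387857e+00, -2.84609068e-01]), 'qvel': array([ 0.00153983, -0.00037861, -0.00044161, -0.00103482,  0.00250583,
       -0.00032815]), 'effort': array([-3.91909334e-04, -3.86628520e+01,  2.37940997e+01,  5.36517173e+00,
       -6.24869659e-03,  5.43050234e-06]), 'tcp_pos': array([176.8627658 , 520.26037984, 230.37014262]), 'eef_rot': array([ 9.86591420e-01, -1.63206711e-01, -1.21154891e-04,  9.61503262e-04]), 'contact_force': array([ 0.69028923, -0.35725939,  0.69638032]), 'ft_torque': array([ 0.06489781,  0.02655765, -0.01456873]), 'finger_gap': 85.25823609917136}
tube scene [(array([346., 192.,  29.]), 0.75), (array([637., 119.,  26.]), 0.68), (array([ 761., -198.,   69.]), 0.66)]
tube side [(array([329., 180.,  24.]), 0.71), (array([625.,  97.,  31.]), 0.5)]
line scene [(array([576., -24.,  -3.]), 0.44)]
line side []
mat scene [(array([573.,  26.,  -0.]), 0.76), (array([756.,  -6.,  17.]), 0.51)]
mat side [(array([557., -27.,   8.]), 0.68), (array([ 739., -241.,   56.]), 0.52)]
print_button_top scene [(array([ 478., -344.,   98.]), 0.62), (array([ 619., -142.,   26.]), 0.31)]
print_button_top side [(array([751., -24.,  13.]), 0.64), (array([ 473., -351.,   98.]), 0.63)]
tube_blue scene [(array([504., -93.,  27.]), 0.88)]
tube_blue side [(array([ 492., -114.,   29.]), 0.52)]
weight scene [(array([ 615., -142.,   28.]), 0.71), (array([573., -22.,   3.]), 0.71)]
weight side [(array([ 612., -159.,   36.]), 0.42)]
tin scene [(array([491., 129.,  40.]), 0.73), (array([ 766., -196.,   69.]), 0.21)]
tin side [(array([483., 111.,  35.]), 0.68)]
```

View pics/scene0.png

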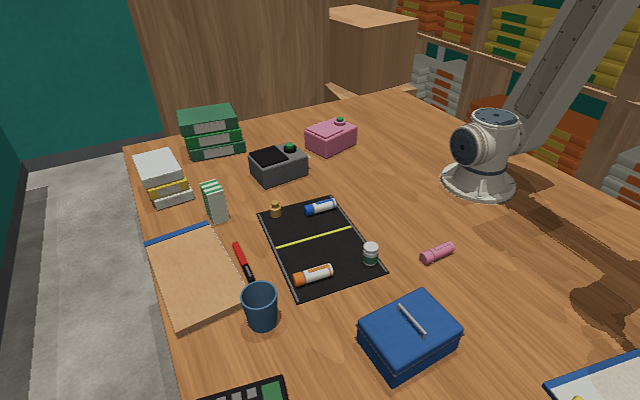

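View pics/side0.png

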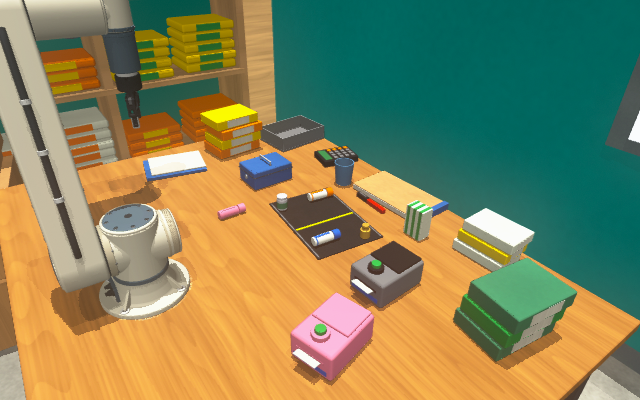

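View pics/wrist0.png

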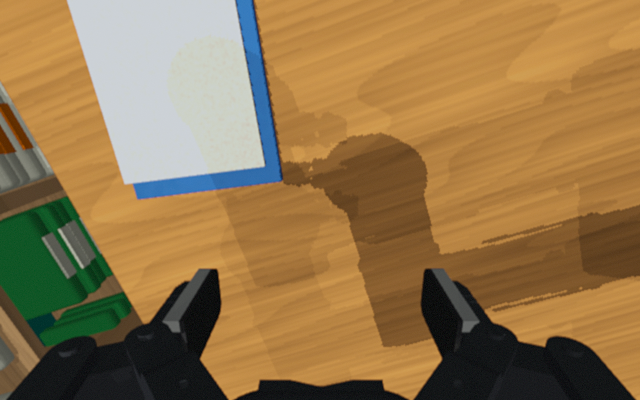

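The scene view shows the orange-capped tube at about px (313,274) and the yellow line from (277,246) to (350,228). The grey printer's button is at (290,147). The pink tube at (437,252) and the pink printer at (331,135) are decoys. I'll move the wrist camera over the mat.

Run:
```python
from h import *
print(np.round(camera_params('wrist')['T_tool_cam'],2),camera_params('wrist')['intrinsics'])
for c in ['scene','side']:
    f=np.load(f'pics/{c}0.npz');p=f['p'].astype(int);d=f['d']
    R,G,B=p[...,0],p[...,1],p[...,2]
    X,u,v=world(c,d,(R>150)&(G>150)&(B<90))
    k=(abs(X[:,2]-4)<8)&(X[:,0]>400)&(X[:,0]<720)&(abs(X[:,1])<150);X=X[k];print(c,'line',len(X),X.min(0),X.max(0),X.mean(0),np.polyfit(X[:,0],X[:,1],1))
    X,u,v=world(c,d,(R>170)&(G>70)&(G<150)&(B<60))
    k=(X[:,2]>12)&(X[:,2]<45)&(X[:,0]>500)&(X[:,0]<750)&(X[:,1]>0)&(X[:,1]<200);X=X[k];print(c,'orange',len(X),X.min(0),X.max(0),X.mean(0))
    X,u,v=world(c,d,(G>100)&(R<80)&(B<100))
    k=(X[:,2]>85)&(X[:,2]<110)&(X[:,0]>300)&(X[:,0]<560)&(X[:,1]<-250)&(X[:,1]>-420);X=X[k];print(c,'btn',len(X),X.min(0),X.max(0),X.mean(0))
```

```text
[[ 0.0000e+00 -9.5000e-01 -3.1000e-01  8.0580e+01]
 [ 1.0000e+00  0.0000e+00  0.0000e+00  6.0000e-02]
 [-0.0000e+00 -3.1000e-01  9.5000e-01 -1.4301e+02]
 [ 0.0000e+00  0.0000e+00  0.0000e+00  1.0000e+00]] [[349.36753157   0.         320.60185824]
 [  0.         349.36753157 202.79214256]
 [  0.           0.           1.        ]]
scene line 54 [462.99688245 -31.60173369   1.91372706] [668.51943088  -4.72607922   8.29678723] [566.35215165 -17.95262608   4.08432205] [-0.10009797 38.73807533]
scene orange 89 [597.60641621  95.87420521  23.77236608] [678.88243271 121.85293912  35.24118262] [646.62281136 109.39925121  31.41647056]
scene btn 21 [ 475.44844299 -355.30306405   93.19582241] [ 492.47281176 -336.17094719   98.97067296] [ 482.85624465 -346.32832025   96.55298147]
side line 1472 [ 400.02052716 -149.37450647   -3.98690729] [719.97921673 149.96457723   8.60467381] [ 5.18540063e+02 -1.16812371e+01 -1.77523252e-01] [-0.12600476 53.65728147]
side orange 29 [601.71430173  83.21263607  17.34490567] [674.81468523 113.54915772  37.95857601] [652.91958238  96.35671359  28.13167177]
side btn 66 [ 468.82345531 -360.96781936   86.53555174] [ 498.28867085 -337.3840379    99.87317289] [ 479.0863201  -351.05007727   94.86604484]
```

Emit:
apply_moves([
  {"gripper": 255,"slide": [24,-30,8]},
  {"gripper": 255,"slide": [24,-30,8]},
  {"gripper": 255,"slide": [24,-30,8]},
  {"gripper": 255,"slide": [24,-30,8]},
  {"gripper": 255,"slide": [24,-30,8]},
  {"gripper": 255,"slide": [24,-30,8]},
  {"gripper": 255,"slide": [24,-30,8]},
  {"gripper": 255,"slide": [24,-30,8]},
], grip_force=30)

```text
$.increments[0]: bad value
```

Emit:
apply_moves([
  {"gripper": 255,"slide": [25,-30,5],"rotation": [0,0,0.8]},
  {"gripper": 255,"slide": [25,-30,5],"rotation": [0,0,0.8]},
  {"gripper": 255,"slide": [25,-30,5],"rotation": [0,0,0.8]},
  {"gripper": 255,"slide": [25,-30,5],"rotation": [0,0,0.8]},
  {"gripper": 255,"slide": [25,-30,5],"rotation": [0,0,0.8]},
  {"gripper": 255,"slide": [25,-30,5],"rotation": [0,0,0.8]},
  {"gripper": 255,"slide": [25,-30,5],"rotation": [0,0,0.8]},
  {"gripper": 255,"slide": [25,-30,5],"rotation": [0,0,0.8]},
], grip_force=30)

```text
time: 1.52
tcp_pos: [378.3, 274.0, 270.3]
eef_rot: [0.995, -0.099, 0.0, 0.001]
contact_force: [0.6, -0.1, 0.4]
finger_gap: -0.1
```

Emit:
apply_moves([
  {"gripper": 255,"slide": [25,-30,5],"rotation": [0,0,0.8]},
  {"gripper": 255,"slide": [25,-30,5],"rotation": [0,0,0.8]},
  {"gripper": 255,"slide": [25,-30,5],"rotation": [0,0,0.8]},
  {"gripper": 255,"slide": [25,-30,5],"rotation": [0,0,0.8]},
  {"gripper": 255,"slide": [25,-30,5],"rotation": [0,0,0.8]},
  {"gripper": 255,"slide": [25,-30,5],"rotation": [0,0,0.8]},
  {"gripper": 255,"slide": [25,-30,5],"rotation": [0,0,0.8]},
  {"gripper": 255,"slide": [25,-30,5],"rotation": [0,0,0.8]},
], grip_force=30)

```text
time: 2.18
tcp_pos: [585.3, 19.0, 314.8]
eef_rot: [0.999, -0.04, 0.002, -0.001]
contact_force: [1.4, 1.5, 0.5]
finger_gap: 0.2
```

Run:
```python
from h import *
s=read_state();print(s)
p,d=read_camera('wrist');save('w1',p);np.savez('pics/w1.npz',p=p,d=d,pos=s['tcp_pos'],rot=s['eef_rot'])
```

```text
{'time': 2.1833, 'joints': array([ 2.99653308e-01,  3.19919451e-01,  4.05772471e-01,  4.91011244e-04,
       -1.65173099e+00,  1.19120313e+00]), 'qvel': array([-0.83465834,  0.62691376,  1.02763339, -0.00512474, -0.39227947,
        1.0052278 ]), 'effort': array([  1.72442839, -46.98809266,  21.0623914 ,   5.4339771 ,
         0.40057702,  -1.28144782]), 'tcp_pos': array([585.31222659,  19.04938708, 314.82766484]), 'eef_rot': array([ 9.99197439e-01, -3.99796154e-02,  2.40021014e-03, -5.88552066e-04]), 'contact_force': array([1.38913471, 1.54187482, 0.52319278]), 'ft_torque': array([ 0.20317667, -0.20319543, -0.03152568]), 'finger_gap': 0.1827730901881025}
```

View pics/w1.png

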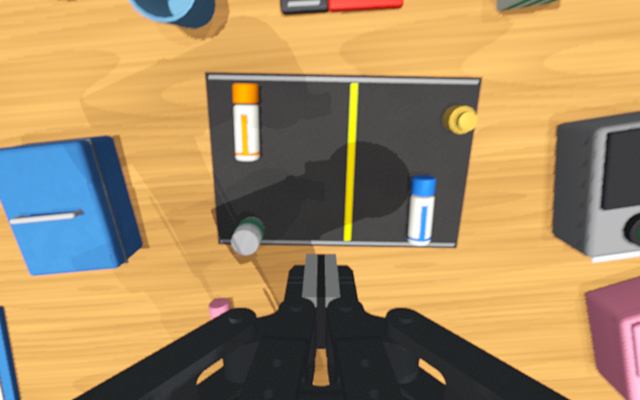

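The wrist view shows the tube at px (246,122), the line from (354,83) to (347,240) and the grey printer's button at (636,232). The arm was still moving when this was taken, so I'll let it settle and measure.

Emit:
apply_moves([
  {"gripper": 255,"slide": [0,0,0],"rotation": [0,0,0]},
  {"gripper": 255,"slide": [0,0,0],"rotation": [0,0,0]},
  {"gripper": 255,"slide": [0,0,0],"rotation": [0,0,0]},
  {"gripper": 255,"slide": [0,0,0],"rotation": [0,0,0]},
  {"gripper": 255,"slide": [0,0,0],"rotation": [0,0,0]},
  {"gripper": 255,"slide": [0,0,0],"rotation": [0,0,0]},
  {"gripper": 255,"slide": [0,0,0],"rotation": [0,0,0]},
  {"gripper": 255,"slide": [0,0,0],"rotation": [0,0,0]},
])

```text
time: 2.9
tcp_pos: [587.6, 15.0, 313.7]
eef_rot: [0.999, -0.042, 0.002, 0.001]
contact_force: [-0.8, 0.6, -0.3]
finger_gap: 0.2
```

```bash
cat > meas.py <<'E'
from h import *
import sys
def box(X):
    (c,(a,b),_)=cv2.minAreaRect(X[:,:2].astype(np.float32));q=cv2.boxPoints((c,(a,b),_))
    e=q[1]-q[0];f=q[2]-q[1];e=e if np.hypot(*e)>np.hypot(*f) else f
    ang=np.degrees(np.arctan2(e[1],e[0]));ang=(ang+90)%180-90
    return np.round(c,1),np.round(sorted((a,b)),1),round(float(ang),2)
def meas(n):
    s=read_state();p,d=read_camera('wrist');save(n,p);np.savez('pics/'+n+'.npz',p=p,d=d,pos=s['tcp_pos'],rot=s['eef_rot'])
    print('t',s['time'],'tcp',s['tcp_pos'].round(2),'rot',s['eef_rot'].round(4),'F',s['contact_force'].round(2),'maxqv',abs(s['qvel']).max().round(4))
    H=cv2.cvtColor(p,cv2.COLOR_RGB2HSV).astype(int);h,S,V=H[...,0],H[...,1],H[...,2]
    m=np.ones(h.shape,bool)
    X,u,v=world('wrist',d,m,s);I=np.full(h.shape+(3,),np.nan);I[v,u]=X
    z=I[...,2]
    def rep(name,mask):
        mask=mask.astype(np.uint8)
        nn,l,st,_=cv2.connectedComponentsWithStats(mask)
        if nn<2: print(name,'none');return None
        k=1+np.argsort(-st[1:,4])[0];X=I[l==k];print(name,st[k].tolist(),*box(X),'z',np.percentile(X[:,2],[5,50,95]).round(1));return X
    L=rep('line',(h>24)&(h<34)&(S>150)&(V>120)&(abs(z-4)<7))
    inm=(I[...,0]>430)&(I[...,0]<710)&(I[...,1]>-70)&(I[...,1]<180)&(z>14)&(z<42)
    rep('cap',(h>5)&(h<18)&(S>180)&(V>120)&inm)
    ys=(np.arange(h.shape[0])[:,None]*np.ones(h.shape[1])); 
    T=rep('tube',inm&(((h>5)&(h<20)&(S>150))|((S<60)&(V>110))))
    if T is not None:
        T2=T[T[:,2]>np.percentile(T[:,2],60)]
        print('axis slope deg',np.degrees(np.arctan(np.polyfit(T2[:,0],T2[:,1],1)[0])).round(2),'top mean',T2.mean(0).round(1))
    if L is not None: print('line slope deg',np.degrees(np.arctan(np.polyfit(L[:,0],L[:,1],1)[0])).round(2))
    rep('btn',(h>45)&(h<80)&(S>120)&(V>40)&(z>85)&(z<110))
    rep('blue',(h>100)&(h<125)&(S>120)&(z>14)&(z<42)&(I[...,1]<-40))
    return s,p,d,I
if __name__=='__main__': meas(sys.argv[1])
E
python3 meas.py w2
```

```text
t 2.9 tcp [587.61  14.99 313.69] rot [ 0.9991 -0.0417  0.0018  0.001 ] F [-0.79  0.55 -0.34] maxqv 0.0142
line [340, 86, 13, 157, 1127] [565.1 -17.3] [  9.8 209.6] -5.58 z [3.3 4.6 6. ]
cap [237, 87, 16, 20, 96] [667.7  97.5] [15.7 21.8] -7.04 z [19.2 25.9 31.7]
tube [229, 87, 26, 77, 1223] [634.6 107.6] [28.9 89.6] -6.14 z [20.7 30.3 33.8]
axis slope deg -8.38 top mean [630.9 107.2  32.5]
line slope deg -5.58
btn [632, 225, 8, 19, 105] [ 482.2 -336.8] [ 6.6 20.6] -1.65 z [87.9 92.  95.9]
blue [406, 178, 25, 21, 453] [ 536.6 -108.3] [24.4 29.6] 85.01 z [18.9 30.9 34.6]
```

View pics/w2.png

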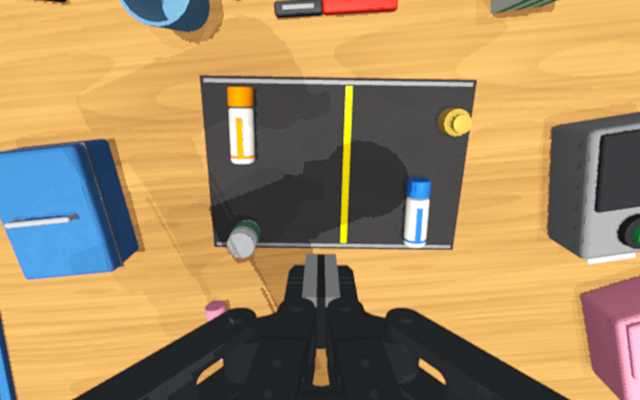

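Emit:
apply_moves([
  {"gripper": 255,"slide": [3,6,-15],"rotation": [0,0,-5.7]},
  {"gripper": 255,"slide": [3,6,-15],"rotation": [0,0,-5.7]},
  {"gripper": 255,"slide": [3,6,-15],"rotation": [0,0,-5.7]},
  {"gripper": 255,"slide": [3,6,-15],"rotation": [0,0,-5.7]},
  {"gripper": 255,"slide": [3,6,-15],"rotation": [0,0,-5.7]},
  {"gripper": 255,"slide": [3,6,-15],"rotation": [0,0,-5.7]},
  {"gripper": 255,"slide": [3,6,-15],"rotation": [0,0,-5.7]},
  {"gripper": 255,"slide": [3,6,-15],"rotation": [0,0,-5.7]},
])

```text
time: 3.62
tcp_pos: [613.4, 65.5, 195.5]
eef_rot: [0.898, -0.441, 0.008, 0.001]
contact_force: [0.2, -0.1, -0.6]
finger_gap: -0.1
```

Emit:
apply_moves([
  {"gripper": 255,"slide": [3,6,-15],"rotation": [0,0,-5.7]},
  {"gripper": 255,"slide": [3,6,-15],"rotation": [0,0,-5.7]},
  {"gripper": 255,"slide": [3,6,-15],"rotation": [0,0,-5.7]},
  {"gripper": 255,"slide": [3,6,-15],"rotation": [0,0,-5.7]},
  {"gripper": 255,"slide": [3,6,-15],"rotation": [0,0,-5.7]},
  {"gripper": 255,"slide": [3,6,-10],"rotation": [0,0,-5.7]},
  {"gripper": 255,"slide": [1,2,-5],"rotation": [0,0,-2]},
  {"gripper": 255,"slide": [0,0,0],"rotation": [0,0,0]},
])

```text
time: 4.28
tcp_pos: [630.7, 107.6, 97.2]
eef_rot: [-0.704, 0.71, -0.006, -0.006]
contact_force: [0.3, -0.5, 1.4]
finger_gap: 0.0
```

```bash
python3 meas.py w3
```

```text
t 4.2833 tcp [630.73 107.6   97.22] rot [-0.7038  0.7103 -0.0055 -0.0063] F [ 0.26 -0.51  1.37] maxqv 0.0076
line [254, 0, 345, 38, 4854] [565.1 -17.3] [  9.4 211.6] -5.6 z [3.5 4.7 5.9]
cap [246, 189, 38, 46, 1262] [668.1 103.8] [21.9 29.6] 84.21 z [22.1 31.4 34.6]
tube [283, 193, 104, 51, 4107] [622.6 108.7] [28.7 66. ] -5.92 z [21.9 31.4 34.6]
axis slope deg -5.98 top mean [622.5 108.4  33.6]
line slope deg -5.05
btn none
blue none
```

View pics/w3.png

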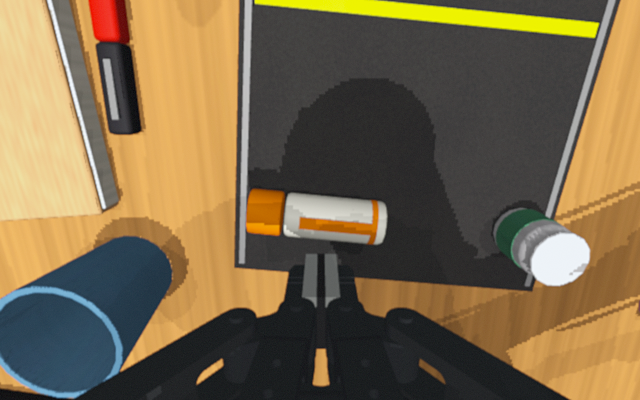

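Run:
```python
from h import *
for n in ['w2','w3']:
    f=np.load(f'pics/{n}.npz');p=f['p'];d=f['d'];s=dict(tcp_pos=f['pos'],eef_rot=f['rot'])
    H=cv2.cvtColor(p,cv2.COLOR_RGB2HSV).astype(int)
    X,u,v=world('wrist',d,(H[...,0]>90)&(H[...,0]<125)&(H[...,1]>80),s)
    k=(X[:,2]>75)&(X[:,0]>660)&(X[:,1]>100);X=X[k]
    print(len(X),X.min(0),X.max(0))
    # fingers: points in tool frame near camera
    if n=='w3':
        P,u,v=world('wrist',d,(d<170),s);T=P-s['tcp_pos']
        for a,b in [(-5,3),(3,10),(10,20),(20,35),(35,60),(60,90)]:
            k=(T[:,2]>a)&(T[:,2]<=b)
            if k.sum(): print(a,b,k.sum(),np.percentile(T[k],1,axis=0).round(1),np.percentile(T[k],99,axis=0).round(1))
```

```text
531 [738.31471856 125.51349755  75.00147258] [764.59417362 189.30872396  87.36689304]
5689 [664.01971904 114.67565293  75.00240218] [807.25949523 191.87914365 158.02857708]
3 10 241 [-11.  -12.1   4.7] [13.  -6.8  9.9]
10 20 779 [-12.3 -11.9  10.2] [14.2 -6.5 19.9]
20 35 1320 [-12.4 -11.8  20.2] [14.2 -6.4 34.7]
35 60 11745 [-35.8 -13.5  36.7] [37.9  9.3 59.8]
60 90 19462 [-52.  -17.1  60.3] [53.6  8.3 85.5]
```

Emit:
apply_moves([
  {"gripper": 255,"slide": [1,2,-12],"rotation": [0,0,-1]},
  {"gripper": 255,"slide": [1,2,-12],"rotation": [0,0,-1]},
  {"gripper": 255,"slide": [1,2,-12],"rotation": [0,0,-1]},
  {"gripper": 255,"slide": [1,2,-12],"rotation": [0,0,-1]},
  {"gripper": 255,"slide": [0,0,-5],"rotation": [0,0,-1]},
  {"gripper": 255,"slide": [0,0,0],"rotation": [0,0,0]},
  {"gripper": 255,"slide": [0,0,0],"rotation": [0,0,0]},
  {"gripper": 255,"slide": [0,0,0],"rotation": [0,0,0]},
])

```text
time: 5.0
tcp_pos: [635.8, 115.6, 42.6]
eef_rot: [-0.672, 0.741, -0.007, -0.005]
contact_force: [0.3, -0.0, 0.4]
finger_gap: 0.2
```

```bash
python3 meas.py w4
```

```text
t 5.0 tcp [635.84 115.58  42.58] rot [-0.6719  0.7406 -0.0066 -0.0045] F [ 0.34 -0.04  0.44] maxqv 0.0051
line none
cap [231, 207, 50, 58, 1994] [667.8 102.8] [21.7 27.3] 83.82 z [19.  31.7 34.6]
tube [231, 207, 186, 60, 9607] [634.2 107.3] [28.8 89.9] -6.26 z [20.5 31.4 34.6]
axis slope deg -6.04 top mean [636.1 106.7  33.6]
btn none
blue none
```

View pics/w4.png

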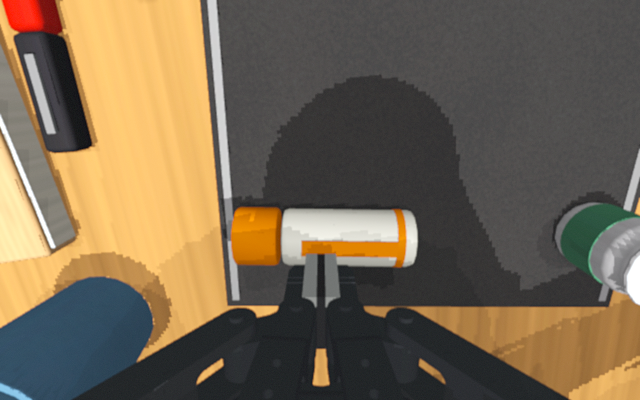

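The tip is now about 8 mm behind the tube's crown and 8 mm above it. I'll touch it gently and read the force.

Emit:
apply_moves([
  {"gripper": 255,"slide": [0,0,-3],"rotation": [0,0,0]},
  {"gripper": 255,"slide": [0,0,-2],"rotation": [0,0,0]},
  {"gripper": 255,"slide": [0,0,-1],"rotation": [0,0,0]},
  {"gripper": 255,"slide": [0,0,-1],"rotation": [0,0,0]},
  {"gripper": 255,"slide": [0,0,-1],"rotation": [0,0,0]},
  {"gripper": 255,"slide": [0,0,-1],"rotation": [0,0,0]},
  {"gripper": 255,"slide": [0,0,-0.5],"rotation": [0,0,0]},
  {"gripper": 255,"slide": [0,0,-0.5],"rotation": [0,0,0]},
])

```text
time: 5.72
tcp_pos: [637.5, 115.8, 34.6]
eef_rot: [-0.672, 0.74, -0.008, -0.002]
contact_force: [0.3, -0.2, -0.3]
finger_gap: 0.1
```

Emit:
apply_moves([
  {"gripper": 255,"slide": [-0.4,0,-0.6],"rotation": [0,0,0]},
  {"gripper": 255,"slide": [-0.4,0,-0.6],"rotation": [0,0,0]},
  {"gripper": 255,"slide": [-0.4,0,-0.6],"rotation": [0,0,0]},
  {"gripper": 255,"slide": [-0.4,0,-0.6],"rotation": [0,0,0]},
  {"gripper": 255,"slide": [-0.4,0,-0.6],"rotation": [0,0,0]},
  {"gripper": 255,"slide": [-0.4,-1,-0.6],"rotation": [0,0,0]},
  {"gripper": 255,"slide": [-0.4,-2,-0.6],"rotation": [0,0,0]},
  {"gripper": 255,"slide": [-0.4,-3,-0.6],"rotation": [0,0,0]},
])

```text
time: 6.38
tcp_pos: [636.7, 110.7, 33.9]
eef_rot: [-0.673, 0.74, -0.01, 0.001]
contact_force: [-1.9, 0.3, 5.1]
finger_gap: 0.3
```

```bash
python3 meas.py w5
```

```text
t 6.3833 tcp [636.71 110.67  33.92] rot [-0.6729  0.7397 -0.0098  0.0011] F [-1.93  0.31  5.13] maxqv 0.0506
line none
cap [231, 216, 51, 61, 2499] [667.4 100.9] [21.7 29.4] 85.0 z [19.7 30.8 34.3]
tube [230, 216, 195, 64, 9969] [634.  104.4] [29.5 89.5] -5.94 z [20.  31.2 34.5]
axis slope deg -6.1 top mean [633.7 103.8  33.7]
btn none
blue none
```

The tip moved 5.1 mm and the tube 2.9 mm, with about 5 N on it. I'll keep rolling with slightly less pressure.

Emit:
apply_moves([
  {"gripper": 255,"slide": [-0.6,-4,-0.4],"rotation": [0.1,0.1,0]},
  {"gripper": 255,"slide": [-0.6,-4,-0.4],"rotation": [0.1,0.1,0]},
  {"gripper": 255,"slide": [-0.6,-4,-0.4],"rotation": [0.1,0.1,0]},
  {"gripper": 255,"slide": [-0.6,-4,-0.4],"rotation": [0.1,0.1,0]},
  {"gripper": 255,"slide": [-0.6,-4,-0.4],"rotation": [0.1,0.1,0]},
  {"gripper": 255,"slide": [-0.6,-3,-0.4],"rotation": [0.1,0.1,0]},
  {"gripper": 255,"slide": [-0.4,-1,-0.4],"rotation": [0.1,0.1,0]},
  {"gripper": 255,"slide": [-0.4,0,-0.3],"rotation": [0,0,0]},
])

```text
time: 7.1
tcp_pos: [633.7, 84.0, 33.9]
eef_rot: [-0.673, 0.74, -0.002, 0.003]
contact_force: [0.1, 0.1, 5.7]
finger_gap: 0.1
```

```bash
python3 meas.py w6
```

```text
t 7.1 tcp [633.68  84.02  33.89] rot [-0.6729  0.7397 -0.002   0.0031] F [0.11 0.06 5.72] maxqv 0.0212
line [218, 13, 422, 23, 9071] [576.3 -18.4] [  9.  189.1] -5.62 z [3.6 4.7 5.9]
cap [232, 241, 48, 60, 2056] [666.2  87.8] [21.5 30. ] 84.01 z [20.3 30.6 34.1]
tube [283, 243, 139, 60, 4713] [620.7  90.2] [30.5 66.3] -12.95 z [19.1 30.2 33.9]
axis slope deg -8.97 top mean [606.6  93.5  33. ]
line slope deg -5.63
btn none
blue none
```

View pics/w6.png

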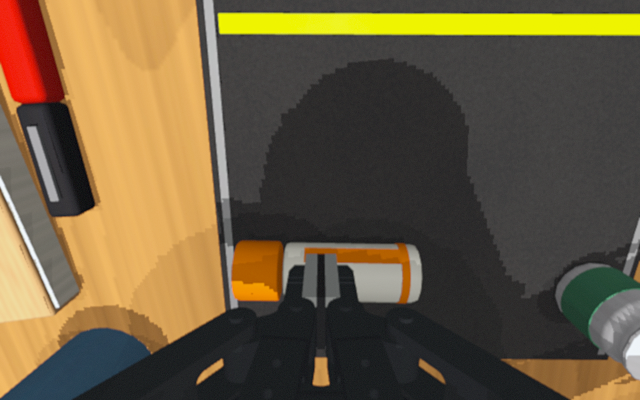

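Tube centre is now near y = 91 and still parallel. I'll lift clear, go back and start the next stroke.

Emit:
apply_moves([
  {"gripper": 255,"slide": [-0.2,0,4],"rotation": [0,0,0]},
  {"gripper": 255,"slide": [0,4,3],"rotation": [0,0,0]},
  {"gripper": 255,"slide": [0,8,0],"rotation": [0,0,0]},
  {"gripper": 255,"slide": [0,4,0],"rotation": [0,0,0]},
  {"gripper": 255,"slide": [-0.2,0,-2],"rotation": [0,0,0]},
  {"gripper": 255,"slide": [-0.2,0,-2],"rotation": [0,0,0]},
  {"gripper": 255,"slide": [-0.2,0,-1],"rotation": [0,0,0]},
  {"gripper": 255,"slide": [-0.2,0,-0.5],"rotation": [0,0,0]},
])

```text
time: 7.82
tcp_pos: [630.6, 103.2, 33.7]
eef_rot: [-0.673, 0.739, -0.001, 0.001]
contact_force: [-2.0, 0.3, 5.4]
finger_gap: -0.1
```

Emit:
apply_moves([
  {"gripper": 255,"slide": [0,-3,-0.1],"rotation": [0,0,0]},
  {"gripper": 255,"slide": [-0.4,-5,-0.3],"rotation": [0,0,0]},
  {"gripper": 255,"slide": [-0.5,-5,-0.3],"rotation": [0,0,0]},
  {"gripper": 255,"slide": [-0.5,-5,-0.3],"rotation": [0,0,0]},
  {"gripper": 255,"slide": [-0.5,-5,-0.3],"rotation": [0,0,0]},
  {"gripper": 255,"slide": [-0.5,-5,-0.3],"rotation": [0,0,0]},
  {"gripper": 255,"slide": [-0.4,-3,-0.3],"rotation": [0,0,0]},
  {"gripper": 255,"slide": [-0.2,-1,-0.2],"rotation": [0,0,0]},
])

```text
time: 8.48
tcp_pos: [626.6, 68.1, 34.0]
eef_rot: [-0.674, 0.739, -0.001, 0.001]
contact_force: [-0.9, 0.3, 3.8]
finger_gap: 0.0
```

```bash
python3 meas.py w7
```

```text
t 8.4833 tcp [626.65  68.06  33.99] rot [-0.6739  0.7388 -0.0011  0.0013] F [-0.94  0.35  3.8 ] maxqv 0.0272
line [209, 53, 431, 23, 8661] [571. -18.] [  9.  199.1] -5.59 z [3.6 4.7 5.8]
cap [221, 240, 51, 59, 2092] [664.2  69.7] [21.8 27.7] 84.11 z [18.8 29.7 34. ]
tube [220, 239, 191, 63, 7867] [630.4  72. ] [32.7 89.8] -6.15 z [19.2 30.2 34.1]
axis slope deg -6.04 top mean [632.   73.2  33.2]
line slope deg -5.62
btn none
blue none
```

View pics/w7.png

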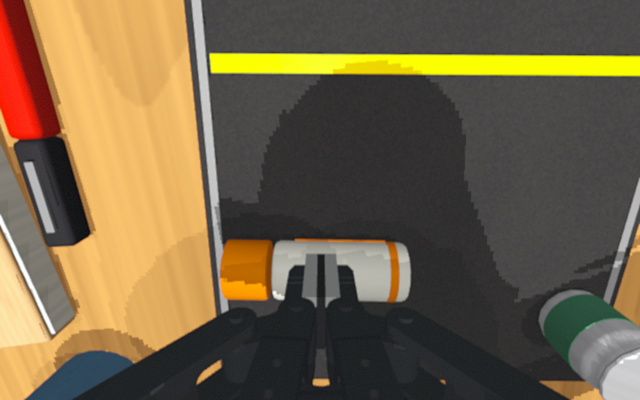

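Emit:
apply_moves([
  {"gripper": 255,"slide": [0.5,0,4],"rotation": [0,0,0]},
  {"gripper": 255,"slide": [0.5,3,3],"rotation": [0,0,0]},
  {"gripper": 255,"slide": [0.5,6,0],"rotation": [0,0,0]},
  {"gripper": 255,"slide": [0.5,3,0],"rotation": [0,0,0]},
  {"gripper": 255,"slide": [0.4,0,-2],"rotation": [0,0,0]},
  {"gripper": 255,"slide": [0.2,0,-2],"rotation": [0,0,0]},
  {"gripper": 255,"slide": [0.2,0,-1],"rotation": [0,0,0]},
  {"gripper": 255,"slide": [0.2,0,-0.5],"rotation": [0,0,0]},
])

```text
time: 9.2
tcp_pos: [629.4, 81.6, 33.9]
eef_rot: [-0.674, 0.739, -0.001, 0.0]
contact_force: [-3.7, -0.3, 10.3]
finger_gap: -0.2
```

Emit:
apply_moves([
  {"gripper": 255,"slide": [-0.1,-3,-0.3],"rotation": [0,0,0]},
  {"gripper": 255,"slide": [-0.4,-5,-0.3],"rotation": [0,0,0]},
  {"gripper": 255,"slide": [-0.4,-5,-0.3],"rotation": [0,0,0]},
  {"gripper": 255,"slide": [-0.4,-5,-0.3],"rotation": [0,0,0]},
  {"gripper": 255,"slide": [-0.4,-5,-0.3],"rotation": [0,0,0]},
  {"gripper": 255,"slide": [-0.4,-5,-0.3],"rotation": [0,0,0]},
  {"gripper": 255,"slide": [-0.3,-3,-0.3],"rotation": [0,0,0]},
  {"gripper": 255,"slide": [-0.1,-1,-0.2],"rotation": [0,0,0]},
])

```text
time: 9.87
tcp_pos: [625.5, 46.3, 33.5]
eef_rot: [-0.674, 0.739, -0.001, -0.0]
contact_force: [-1.4, 0.0, 3.3]
finger_gap: 0.3
```

```bash
python3 meas.py w8
```

```text
t 9.8667 tcp [625.48  46.28  33.5 ] rot [-6.742e-01  7.385e-01 -5.000e-04 -4.000e-04] F [-1.43  0.01  3.29] maxqv 0.0252
line [215, 103, 425, 22, 7904] [568.6 -17.6] [  8.9 204.8] -5.65 z [3.7 4.8 5.8]
cap [224, 247, 50, 60, 1783] [662.1  52.1] [21.4 28.9] 84.05 z [18.5 28.3 33.1]
tube [223, 247, 190, 62, 6736] [628.2  51.9] [35.9 90.1] -5.12 z [18.6 30.2 34. ]
axis slope deg -6.37 top mean [624.4  55.4  33.1]
line slope deg -5.63
btn none
blue none
```

View pics/w8.png

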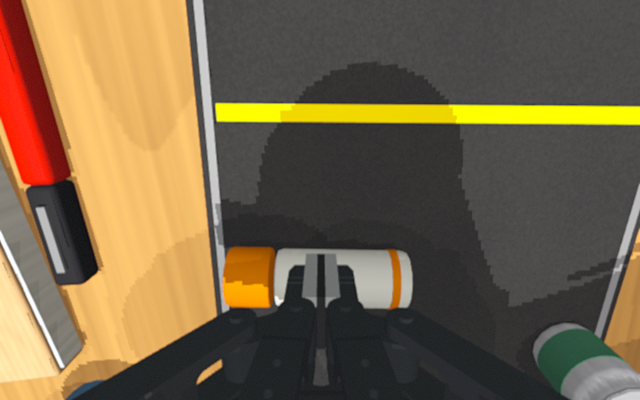

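Emit:
apply_moves([
  {"gripper": 255,"slide": [0.2,0,4],"rotation": [0,0,0]},
  {"gripper": 255,"slide": [0.3,4,3],"rotation": [0,0,0]},
  {"gripper": 255,"slide": [0.3,7,0],"rotation": [0,0,0]},
  {"gripper": 255,"slide": [0.3,3,0],"rotation": [0,0,0]},
  {"gripper": 255,"slide": [0.2,0,-2],"rotation": [0,0,0]},
  {"gripper": 255,"slide": [0.2,0,-1.5],"rotation": [0,0,0]},
  {"gripper": 255,"slide": [0.2,0,-0.7],"rotation": [0,0,0]},
  {"gripper": 255,"slide": [0.2,0,-0.5],"rotation": [0,0,0]},
])

```text
time: 10.58
tcp_pos: [627.9, 63.2, 34.1]
eef_rot: [-0.675, 0.738, -0.0, -0.0]
contact_force: [-1.1, -0.2, 2.4]
finger_gap: 0.0
```

Emit:
apply_moves([
  {"gripper": 255,"slide": [-0.1,-3,-0.3],"rotation": [0,0,0]},
  {"gripper": 255,"slide": [-0.4,-5,-0.3],"rotation": [0,0,0]},
  {"gripper": 255,"slide": [-0.4,-5,-0.3],"rotation": [0,0,0]},
  {"gripper": 255,"slide": [-0.4,-5,-0.3],"rotation": [0,0,0]},
  {"gripper": 255,"slide": [-0.4,-5,-0.3],"rotation": [0,0,0]},
  {"gripper": 255,"slide": [-0.4,-5,-0.3],"rotation": [0,0,0]},
  {"gripper": 255,"slide": [-0.3,-2,-0.3],"rotation": [0,0,0]},
  {"gripper": 255,"slide": [-0.1,0,-0.2],"rotation": [0,0,0]},
])

```text
time: 11.25
tcp_pos: [624.2, 29.1, 33.4]
eef_rot: [-0.674, 0.738, -0.0, -0.001]
contact_force: [-2.8, -0.0, 4.5]
finger_gap: 0.3
```

```bash
python3 meas.py w9
```

```text
t 11.25 tcp [624.2   29.06  33.39] rot [-6.744e-01  7.384e-01 -2.000e-04 -1.000e-03] F [-2.81 -0.04  4.47] maxqv 0.0091
line [219, 140, 421, 21, 7368] [565.9 -17.3] [  9.3 209.8] -5.62 z [3.6 4.7 5.7]
cap [225, 247, 50, 60, 1800] [660.3  35.1] [21.6 28.5] 83.7 z [17.7 28.4 33.2]
tube [224, 247, 190, 62, 6779] [626.2  34.7] [36.3 90.1] -5.81 z [17.7 29.8 34. ]
axis slope deg -6.95 top mean [621.3  38.1  33.1]
line slope deg -5.6
btn none
blue none
```

View pics/w9.png

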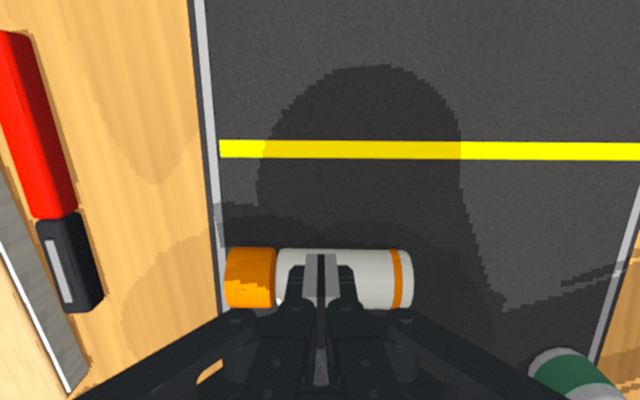

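Emit:
apply_moves([
  {"gripper": 255,"slide": [0.2,0,4],"rotation": [0,0,0]},
  {"gripper": 255,"slide": [0.3,4,3],"rotation": [0,0,0]},
  {"gripper": 255,"slide": [0.3,7,0],"rotation": [0,0,0]},
  {"gripper": 255,"slide": [0.3,3,0],"rotation": [0,0,0]},
  {"gripper": 255,"slide": [0.2,0,-2],"rotation": [0,0,0]},
  {"gripper": 255,"slide": [0.2,0,-1.5],"rotation": [0,0,0]},
  {"gripper": 255,"slide": [0.2,0,-0.7],"rotation": [0,0,0]},
  {"gripper": 255,"slide": [0.2,0,-0.5],"rotation": [0,0,0]},
])

```text
time: 11.97
tcp_pos: [626.9, 46.6, 34.2]
eef_rot: [-0.675, 0.738, 0.0, -0.001]
contact_force: [-0.1, -0.4, 1.1]
finger_gap: 0.2
```

Emit:
apply_moves([
  {"gripper": 255,"slide": [-0.1,-3,-0.3],"rotation": [0,0,0]},
  {"gripper": 255,"slide": [-0.4,-5,-0.3],"rotation": [0,0,0]},
  {"gripper": 255,"slide": [-0.4,-5,-0.3],"rotation": [0,0,0]},
  {"gripper": 255,"slide": [-0.4,-5,-0.3],"rotation": [0,0,0]},
  {"gripper": 255,"slide": [-0.4,-5,-0.3],"rotation": [0,0,0]},
  {"gripper": 255,"slide": [-0.4,-5,-0.3],"rotation": [0,0,0]},
  {"gripper": 255,"slide": [-0.3,-2,-0.3],"rotation": [0,0,0]},
  {"gripper": 255,"slide": [-0.1,0,-0.2],"rotation": [0,0,0]},
])

```text
time: 12.63
tcp_pos: [623.2, 11.8, 33.5]
eef_rot: [-0.675, 0.738, -0.0, -0.001]
contact_force: [-2.0, -0.6, 3.7]
finger_gap: 0.1
```

```bash
python3 meas.py w10
```

```text
t 12.6333 tcp [623.24  11.79  33.47] rot [-6.746e-01  7.382e-01 -1.000e-04 -1.100e-03] F [-1.99 -0.59  3.72] maxqv 0.011
line [223, 174, 417, 20, 6873] [565.  -17.1] [  9.6 212.1] -5.62 z [3.7 4.7 5.8]
cap [227, 247, 50, 60, 1852] [658.5  17.2] [21.8 27.6] 83.72 z [18.2 28.6 33.5]
tube [226, 247, 190, 63, 6821] [624.4  17.3] [35.3 90. ] -5.1 z [18.7 30.1 34. ]
axis slope deg -6.79 top mean [618.4  21.   33.2]
line slope deg -5.61
btn none
blue [481, 0, 56, 4, 193] [539.  -94.2] [ 1.8 20.3] -7.64 z [16.1 19.2 22.2]
```

View pics/w10.png

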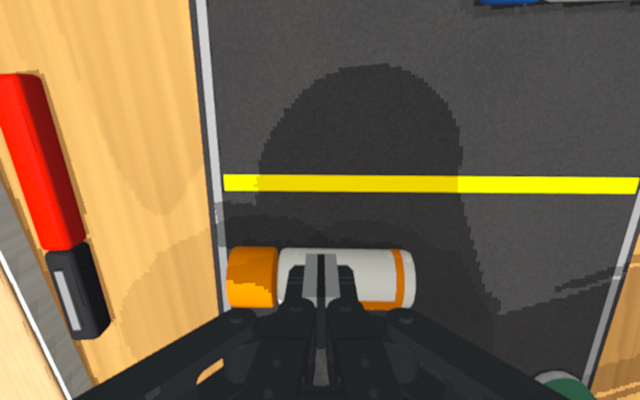

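Emit:
apply_moves([
  {"gripper": 255,"slide": [0.2,0,4],"rotation": [0,0,0]},
  {"gripper": 255,"slide": [0.3,4,3],"rotation": [0,0,0]},
  {"gripper": 255,"slide": [0.3,7,0],"rotation": [0,0,0]},
  {"gripper": 255,"slide": [0.3,3,0],"rotation": [0,0,0]},
  {"gripper": 255,"slide": [0.2,0,-2],"rotation": [0,0,0]},
  {"gripper": 255,"slide": [0.2,0,-1.5],"rotation": [0,0,0]},
  {"gripper": 255,"slide": [0.2,0,-0.7],"rotation": [0,0,0]},
  {"gripper": 255,"slide": [0.2,0,-0.5],"rotation": [0,0,0]},
])

```text
time: 13.35
tcp_pos: [626.1, 29.4, 34.2]
eef_rot: [-0.675, 0.738, 0.0, -0.001]
contact_force: [-0.7, 1.5, -0.2]
finger_gap: 0.4
```

Emit:
apply_moves([
  {"gripper": 255,"slide": [-0.1,-3,-0.3],"rotation": [0,0,0]},
  {"gripper": 255,"slide": [-0.4,-5,-0.3],"rotation": [0,0,0]},
  {"gripper": 255,"slide": [-0.4,-5,-0.3],"rotation": [0,0,0]},
  {"gripper": 255,"slide": [-0.4,-5,-0.3],"rotation": [0,0,0]},
  {"gripper": 255,"slide": [-0.4,-5,-0.3],"rotation": [0,0,0]},
  {"gripper": 255,"slide": [-0.4,-5,-0.3],"rotation": [0,0,0]},
  {"gripper": 255,"slide": [-0.3,-2,-0.3],"rotation": [0,0,0]},
  {"gripper": 255,"slide": [-0.1,0,-0.2],"rotation": [0,0,0]},
])

```text
time: 14.02
tcp_pos: [622.4, -5.0, 33.6]
eef_rot: [-0.675, 0.738, -0.0, -0.001]
contact_force: [-2.3, -1.5, 3.9]
finger_gap: -0.4
```

```bash
python3 meas.py w11
```

```text
t 14.0167 tcp [622.42  -5.05  33.61] rot [-0.6749  0.7379 -0.     -0.0013] F [-2.32 -1.54  3.93] maxqv 0.0086
line [228, 206, 404, 19, 6299] [564.9 -17.3] [  9.9 211.5] -5.81 z [3.7 4.7 5.7]
cap [229, 246, 50, 59, 1932] [656.5  -0. ] [21.6 27.6] 83.64 z [17.7 28.9 33.6]
tube [228, 245, 190, 63, 6824] [6.224e+02 5.000e-01] [34.9 89.6] -6.78 z [18.2 30.3 34.1]
axis slope deg -7.08 top mean [616.5   3.7  33.3]
line slope deg -5.64
btn none
blue [475, 0, 87, 49, 3562] [ 536.5 -103.1] [18.5 25.5] -4.34 z [17.6 30.5 34.4]
```

View pics/w11.png

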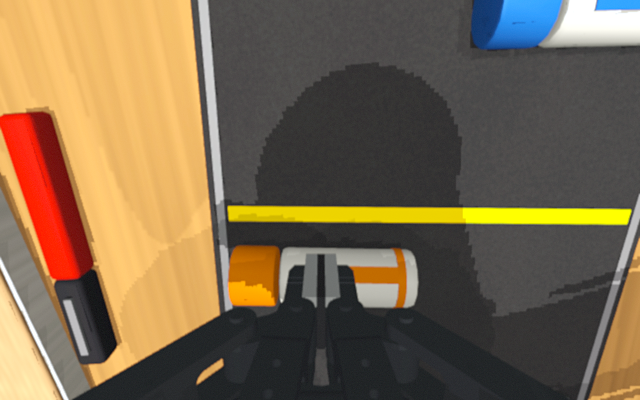

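Emit:
apply_moves([
  {"gripper": 255,"slide": [0.2,0,4],"rotation": [0,0,0]},
  {"gripper": 255,"slide": [0.3,4,3],"rotation": [0,0,0]},
  {"gripper": 255,"slide": [0.3,7,0],"rotation": [0,0,0]},
  {"gripper": 255,"slide": [0.3,3,0],"rotation": [0,0,0]},
  {"gripper": 255,"slide": [0.2,0,-2],"rotation": [0,0,0]},
  {"gripper": 255,"slide": [0.2,0,-1.5],"rotation": [0,0,0]},
  {"gripper": 255,"slide": [0.2,0,-0.7],"rotation": [0,0,0]},
  {"gripper": 255,"slide": [0.2,0,-0.5],"rotation": [0,0,0]},
])

```text
time: 14.73
tcp_pos: [625.2, 12.6, 34.2]
eef_rot: [-0.675, 0.737, 0.0, -0.001]
contact_force: [-1.0, -0.3, 0.1]
finger_gap: 0.1
```

Emit:
apply_moves([
  {"gripper": 255,"slide": [-0.1,-3,-0.3],"rotation": [0,0,0]},
  {"gripper": 255,"slide": [-0.4,-5,-0.3],"rotation": [0,0,0]},
  {"gripper": 255,"slide": [-0.4,-5,-0.3],"rotation": [0,0,0]},
  {"gripper": 255,"slide": [-0.4,-5,-0.3],"rotation": [0,0,0]},
  {"gripper": 255,"slide": [-0.4,-5,-0.3],"rotation": [0,0,0]},
  {"gripper": 255,"slide": [-0.4,-5,-0.3],"rotation": [0,0,0]},
  {"gripper": 255,"slide": [-0.3,-2,-0.3],"rotation": [0,0,0]},
  {"gripper": 255,"slide": [-0.1,0,-0.2],"rotation": [0,0,0]},
])

```text
time: 15.4
tcp_pos: [621.4, -22.3, 33.6]
eef_rot: [-0.675, 0.738, 0.0, -0.001]
contact_force: [-1.2, -0.3, 3.8]
finger_gap: 0.1
```

Emit:
apply_moves([
  {"gripper": 255,"slide": [0.2,0,4],"rotation": [0,0,0]},
  {"gripper": 255,"slide": [0.3,4,6],"rotation": [0,0,0]},
  {"gripper": 255,"slide": [0.3,8,10],"rotation": [0,0,0]},
  {"gripper": 255,"slide": [0.3,10,10],"rotation": [0,0,0]},
  {"gripper": 255,"slide": [0.2,8,5],"rotation": [0,0,0]},
  {"gripper": 255,"slide": [0.2,0,0],"rotation": [0,0,0]},
  {"gripper": 255,"slide": [0.2,0,0],"rotation": [0,0,0]},
  {"gripper": 255,"slide": [0.2,0,0],"rotation": [0,0,0]},
])

```text
time: 16.07
tcp_pos: [625.0, 13.2, 72.2]
eef_rot: [-0.676, 0.737, -0.0, 0.0]
contact_force: [-0.0, 0.4, 0.1]
finger_gap: 0.2
```

```bash
python3 meas.py w12
```

```text
t 16.0667 tcp [624.96  13.16  72.21] rot [-6.756e-01  7.373e-01 -4.000e-04  4.000e-04] F [-0.03  0.43  0.06] maxqv 0.0082
line [243, 157, 346, 18, 3346] [565.  -17.1] [  9.5 211.8] -5.59 z [3.6 4.7 5.8]
cap [244, 161, 42, 51, 1388] [654.8 -16.1] [21.7 29.1] 83.76 z [23.3 31.4 34.3]
tube [243, 161, 165, 54, 7306] [621.3 -12.3] [29.8 90. ] -6.03 z [22.9 31.7 34.2]
axis slope deg -5.2 top mean [618.4 -12.   33.4]
line slope deg -6.54
btn none
blue [452, 0, 58, 19, 928] [537.1 -96.5] [ 8.4 25.7] -13.36 z [17.2 26.2 30.5]
```

View pics/w12.png

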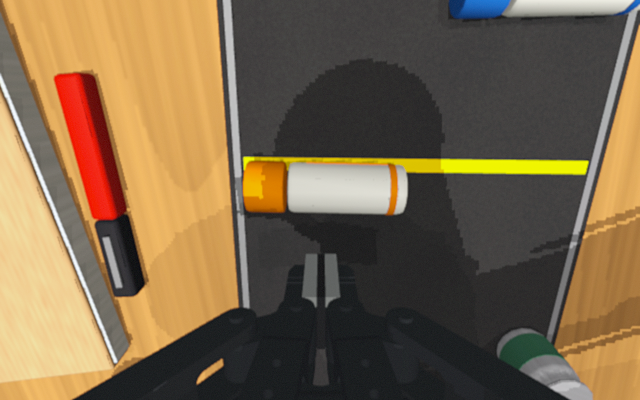

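Tube is 10 mm short of the line and parallel to within about 0.5°. I'll make a short final stroke.

Emit:
apply_moves([
  {"gripper": 255,"slide": [-0.5,-6,-9],"rotation": [0,0,0]},
  {"gripper": 255,"slide": [-0.5,-6,-9],"rotation": [0,0,0]},
  {"gripper": 255,"slide": [-0.5,-4,-8],"rotation": [0,0,0]},
  {"gripper": 255,"slide": [0,-1,-5],"rotation": [0,0,0]},
  {"gripper": 255,"slide": [0,0,-2],"rotation": [0,0,0]},
  {"gripper": 255,"slide": [0,0,-0.5],"rotation": [0,0,0]},
  {"gripper": 255,"slide": [0,0,-0.5],"rotation": [0,0,0]},
  {"gripper": 255,"slide": [0,0,0],"rotation": [0,0,0]},
])

```text
time: 16.78
tcp_pos: [621.5, -9.1, 34.2]
eef_rot: [-0.675, 0.738, -0.0, -0.002]
contact_force: [0.6, 0.3, 0.2]
finger_gap: 0.1
```

Emit:
apply_moves([
  {"gripper": 255,"slide": [0,0,-0.5],"rotation": [0,0,0]},
  {"gripper": 255,"slide": [-0.1,-1,-0.4],"rotation": [0,0,0]},
  {"gripper": 255,"slide": [-0.3,-3,-0.3],"rotation": [0,0,0]},
  {"gripper": 255,"slide": [-0.4,-4,-0.3],"rotation": [0,0,0]},
  {"gripper": 255,"slide": [-0.4,-4,-0.3],"rotation": [0,0,0]},
  {"gripper": 255,"slide": [-0.3,-3,-0.3],"rotation": [0,0,0]},
  {"gripper": 255,"slide": [-0.1,-1,-0.3],"rotation": [0,0,0]},
  {"gripper": 255,"slide": [0,0,-0.2],"rotation": [0,0,0]},
])

```text
time: 17.45
tcp_pos: [619.7, -27.4, 34.0]
eef_rot: [-0.675, 0.738, -0.001, -0.002]
contact_force: [-2.0, 1.2, 3.9]
finger_gap: -0.0
```

Emit:
apply_moves([
  {"gripper": 255,"slide": [0.2,0,4],"rotation": [0,0,0]},
  {"gripper": 255,"slide": [0.3,4,6],"rotation": [0,0,0]},
  {"gripper": 255,"slide": [0.3,8,10],"rotation": [0,0,0]},
  {"gripper": 255,"slide": [0.3,10,10],"rotation": [0,0,0]},
  {"gripper": 255,"slide": [0.2,8,5],"rotation": [0,0,0]},
  {"gripper": 255,"slide": [0.2,0,0],"rotation": [0,0,0]},
  {"gripper": 255,"slide": [0.2,0,0],"rotation": [0,0,0]},
  {"gripper": 255,"slide": [0.2,0,0],"rotation": [0,0,0]},
])

```text
time: 18.12
tcp_pos: [622.2, 7.0, 72.2]
eef_rot: [-0.675, 0.738, -0.001, -0.001]
contact_force: [0.3, -1.4, -0.2]
finger_gap: -0.1
```

```bash
python3 meas.py w13
```

```text
t 18.1167 tcp [622.21   6.97  72.17] rot [-0.6753  0.7375 -0.0008 -0.0013] F [ 0.28 -1.38 -0.21] maxqv 0.0085
line [404, 169, 178, 16, 2521] [514.5 -12.1] [  9.7 110.3] -5.61 z [3.6 4.7 5.7]
cap [240, 155, 42, 52, 1086] [653.7 -26.7] [22.  28.6] 84.04 z [21.4 30.1 33.9]
tube [239, 154, 165, 55, 7370] [620.2 -22.8] [29.3 90.2] -6.35 z [22.2 31.4 34.1]
axis slope deg -5.68 top mean [614.7 -22.   33.3]
line slope deg -5.6
btn none
blue [445, 0, 63, 33, 1755] [ 536.6 -101.1] [14.8 24.8] -5.28 z [17.8 29.5 33.7]
```

View pics/w13.png

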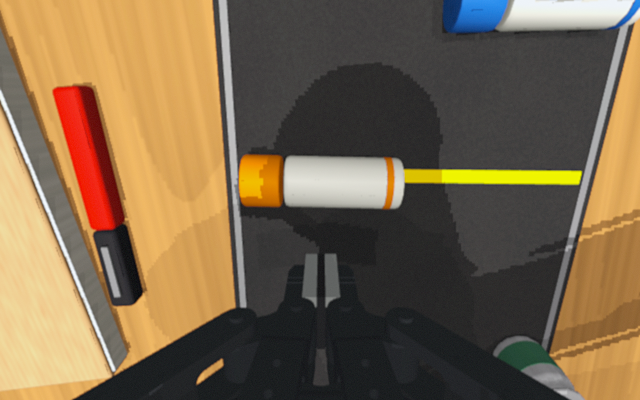

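The tube now lies over the line. I'll check the centring with a cylinder fit to the depth points, and with the other cameras.

```bash
cat > cyl.py <<'E'
from h import *
from scipy.optimize import least_squares
import sys
f=np.load(f'pics/{sys.argv[1]}.npz');p=f['p'];d=f['d'];s=dict(tcp_pos=f['pos'],eef_rot=f['rot'])
H=cv2.cvtColor(p,cv2.COLOR_RGB2HSV).astype(int);h,S,V=H[...,0],H[...,1],H[...,2]
def corr(X,d): return X
X,u,v=world('wrist',d,(h>24)&(h<34)&(S>150)&(V>100),s);L=X[(abs(X[:,2]-4)<5)&(abs(X[:,1])<60)]
a=np.radians(-5.6);e=np.array([np.cos(a),np.sin(a)]);n=np.array([-e[1],e[0]])
c0=np.array([565.1,-17.2])
q=L[:,:2]-c0;print('line across mean by along-bin',[(k,((q@n)[(q@e>k)&(q@e<k+30)]).mean().round(2)) for k in range(-110,100,30) if ((q@e>k)&(q@e<k+30)).sum()>10],'z',L[:,2].mean().round(2))
X,u,v=world('wrist',d,(((h>5)&(h<20)&(S>150))|((S<60)&(V>100))),s)
P=X-np.r_[c0,0];al=P[:,:2]@e;ac=P[:,:2]@n;z=P[:,2]
b0=float(sys.argv[2]) if len(sys.argv)>2 else 0
k=(abs(ac-b0)<18)&(z>20)&(z<40)&(al>5)&(al<106);al,ac,z=al[k],ac[k],z[k]
r=least_squares(lambda t:np.hypot((ac-t[0]-t[1]*(al-55)),z-t[2])-15,[b0,0,19],loss='soft_l1')
print(k.sum(),'across',r.x[0].round(2),'yaw rel deg',np.degrees(r.x[1]).round(2),'z',r.x[2].round(2),'along ends',np.percentile(al,[.5,99.5]).round(1))
E
python3 cyl.py w13; python3 cyl.py w12 10
python3 - <<'E'
from h import *
for c in ['scene','side']:
    p,d=read_camera(c);save(c+'2',p[120:320,150:500].repeat(2,0).repeat(2,1))
E
```

```text
line across mean by along-bin [(-110, np.float64(-0.04)), (-80, np.float64(-0.07)), (-50, np.float64(-0.03)), (-20, np.float64(-0.13))] z 4.66
7209 across 0.45 yaw rel deg -0.68 z 18.56 along ends [11.5 99.3]
line across mean by along-bin [(-110, np.float64(0.01)), (-80, np.float64(-0.11)), (-50, np.float64(-0.02)), (-20, np.float64(-0.09)), (10, np.float64(-2.96)), (40, np.float64(-3.07)), (70, np.float64(-2.86))] z 4.69
7248 across 10.63 yaw rel deg -0.74 z 18.64 along ends [11.6 99.1]
```

View pics/scene2.png

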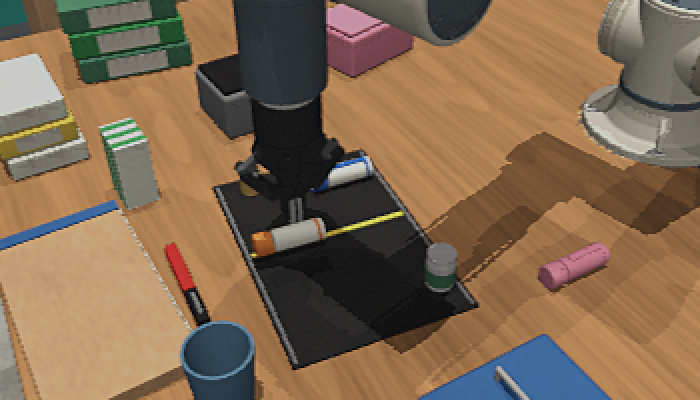

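View pics/side2.png

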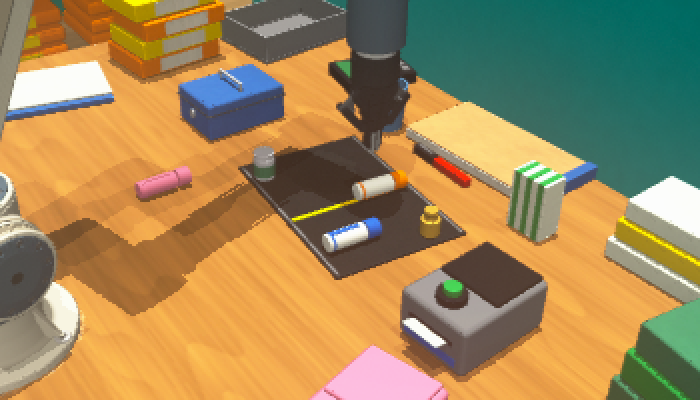

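The cylinder fit puts the tube 0.45 mm off the line and 0.7° from parallel, with both ends within the tape, so it needs no correction. The scene crop shows it on the yellow line at about (290,236). Next is the button on the grey printer.

Emit:
apply_moves([
  {"gripper": 255,"slide": [0,0,25],"rotation": [0,0,0]},
  {"gripper": 255,"slide": [0,0,35],"rotation": [0,0,0]},
  {"gripper": 255,"slide": [-6,-15,30],"rotation": [0,0,0]},
  {"gripper": 255,"slide": [-11,-28,20],"rotation": [0,0,0]},
  {"gripper": 255,"slide": [-11,-28,10],"rotation": [0,0,0]},
  {"gripper": 255,"slide": [-11,-28,0],"rotation": [0,0,0]},
  {"gripper": 255,"slide": [-11,-28,0],"rotation": [0,0,0]},
  {"gripper": 255,"slide": [-11,-28,0],"rotation": [0,0,0]},
])

```text
time: 18.93
tcp_pos: [556.1, -152.4, 192.0]
eef_rot: [-0.677, 0.736, 0.001, -0.006]
contact_force: [-0.3, -0.6, 0.6]
finger_gap: -0.0
```

Emit:
apply_moves([
  {"gripper": 255,"slide": [-11,-28,0],"rotation": [0,0,0]},
  {"gripper": 255,"slide": [-11,-28,0],"rotation": [0,0,0]},
  {"gripper": 255,"slide": [-11,-28,0],"rotation": [0,0,0]},
  {"gripper": 255,"slide": [-11,-28,0],"rotation": [0,0,0]},
  {"gripper": 255,"slide": [-11,-28,0],"rotation": [0,0,0]},
  {"gripper": 255,"slide": [-4,-10,0],"rotation": [0,0,0]},
  {"gripper": 255,"slide": [0,0,0],"rotation": [0,0,0]},
  {"gripper": 255,"slide": [0,0,0],"rotation": [0,0,0]},
])

```text
time: 19.6
tcp_pos: [487.5, -315.9, 189.7]
eef_rot: [-0.673, 0.74, 0.003, -0.008]
contact_force: [-0.7, 0.8, -0.3]
finger_gap: -0.3
```

```bash
python3 meas.py w14
python3 - <<'E'
from h import *
print([(np.round(r['at'],1),round(r['confidence'],2)) for r in find_in('wrist','print_button_top')])
f=np.load('pics/w14.npz');p=f['p'];d=f['d'];s=dict(tcp_pos=f['pos'],eef_rot=f['rot'])
H=cv2.cvtColor(p,cv2.COLOR_RGB2HSV).astype(int)
X,u,v=world('wrist',d,(H[...,0]>45)&(H[...,0]<80)&(H[...,1]>100)&(H[...,2]>40),s)
k=(X[:,2]>94)&(X[:,2]<103)&(X[:,1]<-300);X=X[k];print(len(X));print(cv2.minEnclosingCircle(X[:,:2].astype(np.float32)),X.mean(0),np.percentile(X[:,2],[5,50,95]))
E
```

```text
t 19.6 tcp [ 487.55 -315.93  189.7 ] rot [-0.6728  0.7398  0.0034 -0.0075] F [-0.67  0.76 -0.28] maxqv 0.0229
line none
cap none
tube none
btn [306, 143, 38, 38, 1121] [ 481.2 -346.9] [26.5 27.6] 85.86 z [91.1 97.1 98.4]
blue [314, 373, 14, 6, 69] [ 506.1 -106.9] [ 7.6 14.7] 0.78 z [33.2 34.1 34.9]
[(array([ 479.9, -344.8,   98.1]), 0.68)]
1046
((481.4883728027344, -347.9855041503906), 12.852781295776367) [ 481.43984495 -348.6342344    97.05182101] [95.38668578 97.12732124 98.39590368]
```

View pics/w14.png

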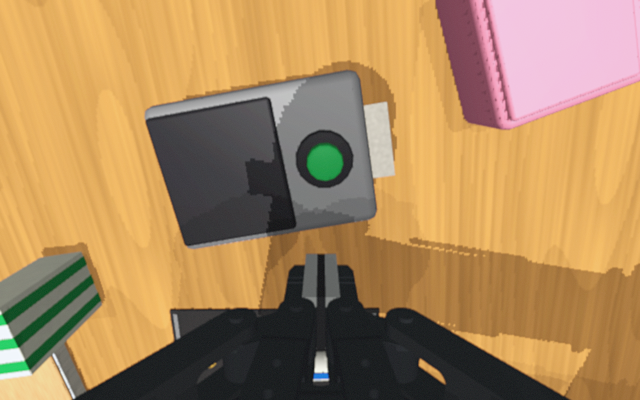

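The wrist view shows the green button at px (325,161) on the grey printer, which measures (481.4, -348.2, 97). I'll check the collar height.

Run:
```python
from h import *
f=np.load('pics/w14.npz');d=f['d'];s=dict(tcp_pos=f['pos'],eef_rot=f['rot'])
X,u,v=world('wrist',d,d>0,s);r=np.hypot(X[:,0]-481.4,X[:,1]+348.2)
for a in range(0,36,3):
    k=(r>=a)&(r<a+3);print(a,k.sum(),np.percentile(X[k,2],[5,50,95]).round(1))
```

```text
0 59 [96.  97.4 98.6]
3 184 [96.4 97.3 98.5]
6 287 [96.1 97.3 98.4]
9 417 [95.9 97.  98.2]
12 446 [86.3 87.8 96.8]
15 2995 [ 86.9 264.  274.4]
18 3652 [ 86.  259.3 274. ]
21 5384 [ 75.3 239.7 271.2]
24 3563 [ 74.7 239.6 272.6]
27 2879 [ 74.6 228.3 258.2]
30 2460 [ 74.1 218.2 253.8]
33 3197 [ 74.1 239.4 258.4]
```

Emit:
apply_moves([
  {"gripper": 255,"slide": [-1,-6,-10],"rotation": [0,0,0]},
  {"gripper": 255,"slide": [-1.5,-9,-18],"rotation": [0,0,0]},
  {"gripper": 255,"slide": [-1.5,-9,-18],"rotation": [0,0,0]},
  {"gripper": 255,"slide": [-1,-5,-15],"rotation": [0,0,0]},
  {"gripper": 255,"slide": [0,-1,-8],"rotation": [0,0,0]},
  {"gripper": 255,"slide": [0,0,-2],"rotation": [0,0,0]},
  {"gripper": 255,"slide": [0,0,0],"rotation": [0,0,0]},
  {"gripper": 255,"slide": [0,0,0],"rotation": [0,0,0]},
])

```text
time: 20.37
tcp_pos: [486.5, -340.2, 113.4]
eef_rot: [-0.677, 0.736, 0.003, -0.007]
contact_force: [-0.8, 0.5, -0.4]
finger_gap: -0.3
```

Emit:
apply_moves([
  {"gripper": 255,"slide": [-2,-3,-2],"rotation": [0,0,0]},
  {"gripper": 255,"slide": [-2,-3,-3],"rotation": [0,0,0]},
  {"gripper": 255,"slide": [-1,-1.5,-3],"rotation": [0,0,0]},
  {"gripper": 255,"slide": [-0.4,0,-2],"rotation": [0,0,0]},
  {"gripper": 255,"slide": [-0.3,0,-0.5],"rotation": [0,0,0]},
  {"gripper": 255,"slide": [-0.3,0,0],"rotation": [0,0,0]},
  {"gripper": 255,"slide": [-0.3,0,0],"rotation": [0,0,0]},
  {"gripper": 255,"slide": [-0.3,0,0],"rotation": [0,0,0]},
])

```text
time: 21.03
tcp_pos: [481.3, -348.6, 105.5]
eef_rot: [-0.678, 0.735, 0.0, -0.005]
contact_force: [-0.1, -0.4, 0.2]
finger_gap: 0.1
```

Emit:
apply_moves([
  {"gripper": 255,"slide": [-0.2,0,-2],"rotation": [0,0,0]},
  {"gripper": 255,"slide": [-0.2,0,-2],"rotation": [0,0,0]},
  {"gripper": 255,"slide": [-0.2,0,-2],"rotation": [0,0,0]},
  {"gripper": 255,"slide": [-0.2,0,-2],"rotation": [0,0,0]},
  {"gripper": 255,"slide": [-0.2,0,-1.5],"rotation": [0,0,0]},
  {"gripper": 255,"slide": [-0.2,0,-1],"rotation": [0,0,0]},
  {"gripper": 255,"slide": [-0.2,0,-1],"rotation": [0,0,0]},
  {"gripper": 255,"slide": [-0.2,0,-1],"rotation": [0,0,0]},
])

```text
time: 21.7
tcp_pos: [480.9, -348.7, 93.4]
eef_rot: [-0.678, 0.735, -0.002, -0.005]
contact_force: [-0.5, 1.8, 3.0]
finger_gap: -0.1
```

Emit:
apply_moves([
  {"gripper": 255,"slide": [0,0,-1],"rotation": [0,0,0]},
  {"gripper": 255,"slide": [0,0,-1],"rotation": [0,0,0]},
  {"gripper": 255,"slide": [0,0,-1],"rotation": [0,0,0]},
  {"gripper": 255,"slide": [0,0,-1],"rotation": [0,0,0]},
  {"gripper": 255,"slide": [0,0,-1.2],"rotation": [0,0,0]},
  {"gripper": 255,"slide": [0,0,-1.4],"rotation": [0,0,0]},
  {"gripper": 255,"slide": [0,0,-1.4],"rotation": [0,0,0]},
  {"gripper": 255,"slide": [0,0,-1.4],"rotation": [0,0,0]},
])

```text
time: 22.37
tcp_pos: [481.0, -348.8, 91.0]
eef_rot: [-0.679, 0.734, -0.004, -0.005]
contact_force: [-2.7, 3.1, 11.4]
finger_gap: -0.0
```

Run:
```python
from h import *
s=read_state();print(s['tcp_pos'],s['contact_force'])
p,d=read_camera('wrist');save('w15',p)
```

```text
[ 480.95882875 -348.78379508   91.03222287] [-2.67853711  3.11057952 11.43031049]
```

View pics/w15.png

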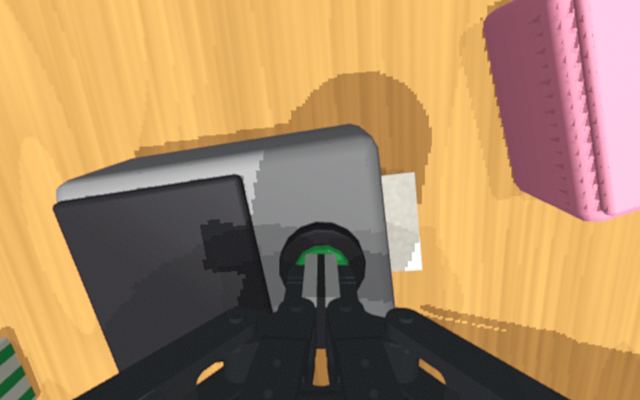

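At z = 91.0 the force jumped to 11 N against a 5 N spring, so the button is on its stop and fully down. I'll release it, retreat and re-check everything.

Emit:
apply_moves([
  {"gripper": 255,"slide": [0,0,5],"rotation": [0,0,0]},
  {"gripper": 255,"slide": [0,0,12],"rotation": [0,0,0]},
  {"gripper": 255,"slide": [0,0,25],"rotation": [0,0,0]},
  {"gripper": 255,"slide": [0,0,30],"rotation": [0,0,0]},
  {"gripper": 255,"slide": [3,10,30],"rotation": [0,0,0]},
  {"gripper": 255,"slide": [8,25,15],"rotation": [0,0,0]},
  {"gripper": 255,"slide": [10,28,0],"rotation": [0,0,0]},
  {"gripper": 255,"slide": [10,28,0],"rotation": [0,0,0]},
])

```text
time: 23.08
tcp_pos: [508.3, -259.0, 209.6]
eef_rot: [-0.676, 0.737, -0.001, -0.006]
contact_force: [0.0, 1.0, -0.9]
finger_gap: 0.2
```

Emit:
apply_moves([
  {"gripper": 255,"slide": [11,28,0],"rotation": [0,0,0]},
  {"gripper": 255,"slide": [11,28,0],"rotation": [0,0,0]},
  {"gripper": 255,"slide": [11,28,0],"rotation": [0,0,0]},
  {"gripper": 255,"slide": [10,25,0],"rotation": [0,0,0]},
  {"gripper": 255,"slide": [5,12,0],"rotation": [0,0,0]},
  {"gripper": 255,"slide": [0,0,0],"rotation": [0,0,0]},
  {"gripper": 255,"slide": [0,0,0],"rotation": [0,0,0]},
  {"gripper": 255,"slide": [0,0,0],"rotation": [0,0,0]},
])

```text
time: 23.75
tcp_pos: [558.3, -128.3, 207.0]
eef_rot: [-0.677, 0.736, 0.0, -0.007]
contact_force: [-1.0, 0.5, 0.0]
finger_gap: 0.0
```

```bash
python3 meas.py w16; python3 cyl.py w16
python3 - <<'E'
from h import *
for c in ['side','scene']:
    p,d=read_camera(c);save(c+'3',p)
    for t in ['print_button_top','tube_blue','weight','tin']:
        print(c,t,[(np.round(r['at']),round(r['confidence'],2)) for r in find_in(c,t)][:3])
E
```

```text
t 23.75 tcp [ 558.34 -128.29  207.  ] rot [-6.768e-01  7.361e-01  5.000e-04 -7.000e-03] F [-1.04  0.49  0.05] maxqv 0.0079
line [353, 269, 64, 8, 464] [495.7 -10.3] [10.3 70.6] -5.98 z [3.6 4.6 5.8]
cap [226, 265, 23, 28, 235] [647.8 -31.8] [17.9 33.2] -52.99 z [18.2 25.9 31.6]
tube [226, 264, 65, 29, 1446] [632.  -24.9] [28.4 65.7] -7.3 z [19.3 30.3 33.9]
axis slope deg -3.31 top mean [627.1 -24.2  32.8]
line slope deg -5.83
btn [0, 108, 72, 22, 931] [ 756.4 -206. ] [ 8.8 42.8] 3.27 z [ 88.6 100.4 101.6]
blue [0, 132, 65, 26, 1068] [ 823.4 -183.4] [15.2 62.5] 3.26 z [22.5 23.9 25.1]
line across mean by along-bin [(-110, np.float64(0.25)), (-80, np.float64(0.13)), (-50, np.float64(-0.07))] z 4.64
1355 across 0.4 yaw rel deg -0.85 z 18.52 along ends [36.5 98.9]
side print_button_top [(array([ 476., -351.,   95.]), 0.49)]
side tube_blue [(array([ 494., -115.,   26.]), 0.87)]
side weight [(array([ 612., -159.,   33.]), 0.51)]
side tin []
scene print_button_top [(array([776., 164.,  58.]), 0.56)]
scene tube_blue [(array([503., -97.,  27.]), 0.55)]
scene weight [(array([ 615., -140.,   30.]), 0.45), (array([578.,  44.,  -1.]), 0.36)]
scene tin [(array([493., 133.,  41.]), 0.55)]
```

View pics/w16.png

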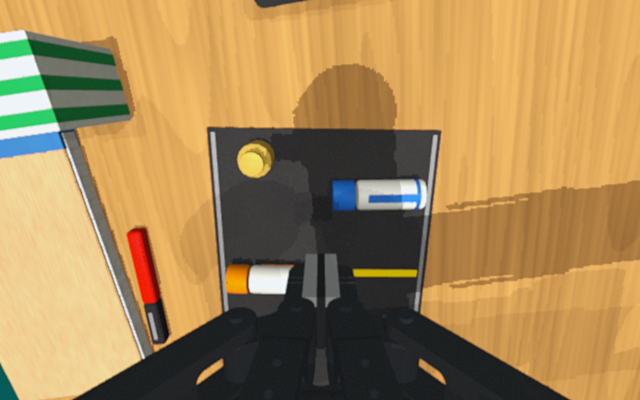

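View pics/side3.png

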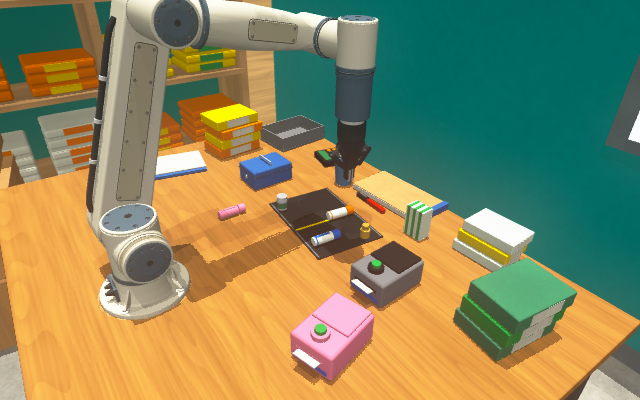

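The tube is still on the line (0.4 mm off), the button is back up, the bystanders have not moved and the robot is clear. I'm handing the job in.

```bash
python3 -c "
from rig import *
print(job_done())"
```

```text
the job is handed in; nothing more can be done
None
```

The job is done and handed in at about 24 s. The orange-capped tube lies along the yellow line, and the green button on the grey printer was pressed fully down and released.

- **Rolling:** I rolled the tube with nine strokes, dragging its top with the shut fingertips. The force was mostly 3–6 N; one touchdown read about 10 N, harder than I meant.
- **Tube position:** The last depth fit put it about 0.4 mm off the line's centre and 0.7–0.85° from parallel, with both ends within the tape. It read the same after the button press, though the fingers partly hid the tube in that view.
- **Button:** At 6 mm of travel the force rose to about 11 N. The spring gives only 5 N fully down, so it was on its stop. After release the side camera's network put its top at about 95 mm, close to the resting 97 mm.
- **Other things:** The blue-capped tube and the weight read within 4 mm of their starting positions from both cameras. The tin did too in the scene camera, but the side camera's network missed it. The marker and carton looked undisturbed in the pictures; I didn't re-measure them or the cup.
- **Disagreement:** In the last scene picture the network reported the button at a wrong spot, near (776, 164), probably because the arm hid the printer. I did not rely on that reading.

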